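Scoop the electrode tips out of the catch tray into the bin

TASK

Use the metal scoop lying in the catch tray to gather up all three copper electrode tips, lift them out together in the scoop and tip them into the grey bin. Do not touch the tips with the fingers, and do not shove the bin along or knock it over. Finish by laying the scoop flat on the floor of the empty tray again and letting go of it.

Things in the scene. Friction and masses are not known exactly. Their poses are not given: they have to be found in the camera images.
- scoop: steel scoop, 0.2 kg: pan 80 long (x) x 70 wide (y), floor 2 thick, ground thin to the open front (+x); sides 36 high, 14 at the lip, back wall 36. A black grip slab, 14 thick, 36 wide (y), rises at the back wall and leans back (to -x) 25 deg from upright, top 104 high (mm). Origin: centre of the underside, z up; lip at x +40, back wall -40. Starts flat in the tray, lip towards the tips
- scoop_grip (a point): middle of the scoop's grip slab, at x -70, y 0, z 81 mm in the scoop's frame. Best pinched across its 14 mm thickness (a finger before and one behind), coming down along the slab, i.e. tilted 25 deg forward; a strong grip (50 N) keeps the scoop from turning
- scoop_lip (a point): middle of the scoop's front lip, on the underside, x +40 mm in the scoop's frame
- catch_tray: open aluminium tray fixed to the bench: inside 180 long (x) x 88 wide (y), floor 3 thick, upright walls 3 thick, 28 high (mm). Origin: centre of its underside. The scoop starts in its -x half (9 mm free each side), the tips in front of it at x +15 to +75; slid to +x along the floor up to the end wall (inner face x +90) the scoop pushes the tips to the wall, where they topple and ride onto it
- bin: dark grey open-fronted parts bin, 101 long (x) x 72 wide (y) x 48 high, about 0.35 kg, loose on the bench. Origin at the centre of its underside; its low front (26 mm high, at x = -50 mm) faces its own -x, its high back (48 mm) is at +x; walls 2 to 5 mm, floor 2 mm thick, inside about 91 x 63 mm
- tip_1: copper spot-welding electrode tip, a stubby cone on a shank, 20 mm across, 26 mm tall; starts standing upright on its shank in the catch tray, weighs about 45 g, topples and rolls easily; origin at the centre of its shank's end face, z along its axis towards the cone
- tip_2: copper spot-welding electrode tip, a stubby cone on a shank, 20 mm across, 24 mm tall, blunter; starts standing upright on its shank in the catch tray, weighs about 45 g, topples and rolls easily; origin at the centre of its shank's end face, z along its axis towards the cone
- tip_3: copper spot-welding electrode tip, a stubby cone on a shank, 16 mm across, 31 mm tall, slimmer; starts standing upright on its shank in the catch tray, weighs about 45 g, topples and rolls easily; origin at the centre of its shank's end face, z along its axis towards the cone

How it is judged:
By the outcome, as a careful person would: the job done as asked, in the order asked, and still so for the second after the job is handed in, with the robot touching nothing.
It also fails if it takes over 64 s, if anything falls off the work surface, if the arm or the gripper's body presses on something with over 40 N, if the wrist force passes 120 N, or if a joint passes its speed limit or range.

ROBOT

A 6-joint arm with a two-finger parallel gripper is mounted at the origin on a cart in front of the work surface, level with it; the furniture and walls round the work are solid. World frame = base frame: x ahead of the robot, y to its left, z up, the work surface at z = 0. Lengths are in m, angles in rad, forces in N, time in s.
With the tool pointing down it reaches from about 0.3 to 0.775 m from the base axis. Payload 14.6 kg.
Tool frame: the origin (TCP) lies at the very end of the fingers, on their centre line; the grasp point (between the pads) lies 19 mm behind it; z points along the fingers, y is the line along which they close (so a half turn about z gives the same grasp; the last joint's range is limited). The gripper opens to 94 mm and grips with 3 to 60 N. Pads are 16 mm wide; open, the fingers measure 119 mm over their backs; the gripper's body (75 mm by 177 mm) begins 78 mm behind the grasp point.
Start: joints at [1.178, 0.3, 1.521, -0, 1.321, -0.067], TCP at [0.176, 0.521, 0.205] pointing down, gripper open.
Joint ranges: [-3.03, 3.03], [-0.79, 2.21], [0.23, 2.52], [-1.04, 4.18], [0, 3.07], [-2.55, 2.55]. Speed limits (rad/s): [2.22, 2.22, 2.57, 3.14, 3.14, 3.14].

INTERFACE

Orientations are given as [roll, pitch, yaw] about the fixed x, y, z axes, in that order (R = Rz(yaw) Ry(pitch) Rx(roll)).
In Python, from station import ctrl gives the robot as it stands.
- The arm moves only by the tool move_arm, never from a script. Its argument "increments" is a list of rows, each a list of 7 numbers: the opening, from 0 (shut) to 1 (fully open), then the shift along the tool's x, y, z in units of 50 mm (1.0 is 50 mm), then the turn, a rotation vector about the tool's x, y, z in rad. In form: [[claw, tx, ty, tz, rx, ry, rz], ...]. A call has 1 to 20 rows; each row shifts and turns the commanded pose from where the row before left it, along the tool's axes as they then stand; what a row does not reach is not made up. A row lasts 1/10 s, in which the tool goes at most 50 mm and 8.59 degrees, less where a joint would pass 70% of its speed; a pose out of reach is approached as far as the arm can. A call is refused whole if a number of a shift passes 1 or a number of a turn 0.15, either way. A call with a gripper value outside its range is refused whole. The fingers move at their own pace and stop on an object; "force" is the grip in N (left out, the last holds). Time passes only in rows, so rows that do not move let the fingers close. It gives the time, the measured TCP pose, the force, the opening and the grip force at its end, in the units of the state.
- ctrl.get_obs(): the state, without advancing time (a new reading comes with each control period).
- ctrl.camera(name): name is "scene" or "top" or "wrist"; returns a dict with "color" (420x560x3 uint8, blue, green, red), "K" (3x3 intrinsics, pixels), "pose" (4x4, takes a point from camera to world coordinates); the wrist camera has in their place "tool_from_camera" (4x4, takes a point from camera to tool coordinates, whose origin is the TCP and whose axes are the flange's). Camera axes: x right, y down, z forward; pixel columns grow to the right and rows downward; lengths in m; the calibration is good to about 2 mm. A picture is of the moment at which its call begins: read the wrist's pose just before it. There is no depth.
- ctrl.hand_in(): hands the job in; it is judged then, once.
Trained networks look in a picture, given as the dict that the camera call returned (one of the last four; its "shot" number tells which), for a name from the list of things; names that differ only in an ending like _2 or _b are one class to them, and where a whole thing is asked for, a point or a joint stands for the part that bears it (a point fixed in the world has none). Each returns a list of dicts, best first, with "conf" (0 to 1); they miss things now and then, are a little off and sometimes report something else, mostly with a low value. They report only what shows in the picture. A call takes as long as a camera call.
- ctrl.cut_out(name, picture): "mask" (420x560 bool, what is visible of it) and "centre" ([row, column] in pixels, amid what is visible of it).
The state is a dict: "time_s": time; "qpos": joint angles; "joint_vel": joint speeds; "tau": joint torques, N m; "ee_pos": TCP position; "eef_rot": TCP orientation; "force": force on the tool from outside, world axes, zero at the start; "moment": the same for the moment, N m; "grip_width": finger opening in m; "grip_force": force on a finger pad.
Only numpy, scipy, OpenCV 4.12 (cv2) and the standard library are available. Lean on these libraries where they do the work, as an engineer would, in place of code of your own. Each camera call takes 0.05 s, during which the arm holds its last target. There are 200 camera calls.

## Working session

There is one attempt and no reset: what is moved stays moved. The work goes in short steps, Python scripts to look and compute and a tool call to move; the robot and the scene stay as the last step left them, time stands still between calls to the robot, and variables do not carry over. Pictures are saved under pics/ and viewed, at most 10 in all, crops included, and the job is handed in when it is done.

Besides the shell and the picture viewer there is one more tool, called after "Emit:" as name(argument=value, ...), one argument or row to a line, values as JSON. move_arm: Moves the arm, as the interface text tells. Its arguments: {"type":"object","properties":{"increments":{"type":"array","items":{"type":"array","items":{"type":"number"}}},"force":{"type":"number"}},"required":["increments"]}

```bash
mkdir -p pics; cat > h.py <<'E'
import numpy as np,cv2
from scipy.spatial.transform import Rotation as R
from station import ctrl
def ray(p,uv):
    d=np.linalg.inv(p["K"])@np.array([uv[0],uv[1],1.]); T=p["pose"]; return T[:3,3],T[:3,:3]@d
def onz(p,uv,z):
    o,d=ray(p,uv); return o+d*(z-o[2])/d[2]
def proj(p,X):
    T=np.linalg.inv(p["pose"]); c=T[:3,:3]@np.array(X)+T[:3,3]; q=p["K"]@c; return q[:2]/q[2]
E
python3 - <<'E'
from h import *
o=ctrl.get_obs();print({k:np.round(v,3).tolist() for k,v in o.items()})
for c in ["top","scene"]:
    p=ctrl.camera(c);p["pose"]=np.array(p["pose"]);p["K"]=np.array(p["K"]);cv2.imwrite(f"pics/{c}0.png",p["color"])
    print(c,np.round(p["pose"],3).tolist(),p["K"][0])
    for n in ["scoop","catch_tray","bin","tip_1","scoop_grip"]:
        for r in ctrl.cut_out(n,p)[:4]:
            m=np.array(r["mask"]);ys,xs=np.nonzero(m);ctr=r["centre"]
            rect=cv2.minAreaRect(np.c_[xs,ys].astype(np.float32))
            print(n,round(r["conf"],2),np.round(ctr),m.sum(),np.round(onz(p,ctr[::-1],0.01),3),[np.round(onz(p,q,0.028),3)[:2].tolist() for q in cv2.boxPoints(rect)])
E
```

```text
{'time_s': 0.0, 'qpos': [1.178, 0.3, 1.522, 0.0, 1.321, -0.067], 'joint_vel': [-0.001, 0.0, -0.001, -0.001, -0.0, 0.0], 'tau': [0.001, -53.18, -35.274, 0.071, 0.024, -0.0], 'ee_pos': [0.176, 0.521, 0.205], 'eef_rot': [-3.14, -0.0, 2.816], 'force': [-1.031, 0.11, 0.187], 'moment': [0.045, 0.034, -0.058], 'grip_force': 0.0, 'grip_width': 0.094}
top [[-0.026, -0.979, 0.203, 0.308], [-1.0, 0.026, -0.002, 0.371], [-0.003, -0.203, -0.979, 0.964], [0.0, 0.0, 0.0, 1.0]] [545.66678288   0.         273.97136301]
scoop 0.64 [184. 250.] 2550 [0.558 0.41  0.01 ] [[0.569, 0.489], [0.61, 0.367], [0.531, 0.343], [0.491, 0.463]]
catch_tray 0.78 [171. 298.] 3529 [0.578 0.323 0.01 ] [[0.588, 0.466], [0.652, 0.286], [0.539, 0.251], [0.478, 0.428]]
bin 0.81 [244. 339.] 2511 [0.443 0.255 0.01 ] [[0.436, 0.328], [0.503, 0.285], [0.446, 0.198], [0.381, 0.242]]
tip_1 0.5 [154. 288.] 82 [0.612 0.341 0.01 ] [[0.612, 0.35], [0.611, 0.334], [0.592, 0.334], [0.593, 0.35]]
scoop_grip 0.85 [181. 258.] 2403 [0.561 0.397 0.01 ] [[0.569, 0.488], [0.609, 0.368], [0.532, 0.345], [0.494, 0.463]]
scene [[0.772, -0.46, 0.439, 0.119], [-0.636, -0.565, 0.525, -0.08], [0.007, -0.685, -0.729, 0.685], [0.0, 0.0, 0.0, 1.0]] [390.91911187   0.         281.50971647]
scoop 0.7 [199. 287.] 1432 [0.567 0.435 0.01 ] [[0.514, 0.517], [0.612, 0.556], [0.601, 0.354], [0.514, 0.33]]
catch_tray 0.73 [221. 318.] 1813 [0.578 0.335 0.01 ] [[0.469, 0.415], [0.588, 0.494], [0.646, 0.29], [0.531, 0.235]]
bin 0.89 [271. 295.] 1670 [0.443 0.262 0.01 ] [[0.437, 0.326], [0.509, 0.287], [0.44, 0.191], [0.376, 0.228]]
tip_1 0.64 [213. 323.] 63 [0.602 0.346 0.01 ] [[0.602, 0.346], [0.614, 0.336], [0.594, 0.316], [0.582, 0.326]]
scoop_grip 0.73 [200. 289.] 1430 [0.569 0.431 0.01 ] [[0.513, 0.515], [0.611, 0.555], [0.602, 0.353], [0.514, 0.329]]
```

View pics/top0.png

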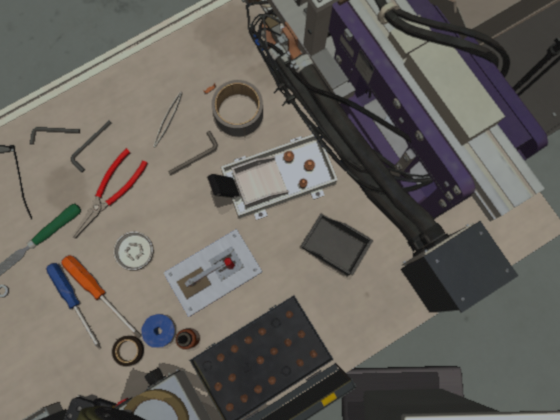

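View pics/scene0.png

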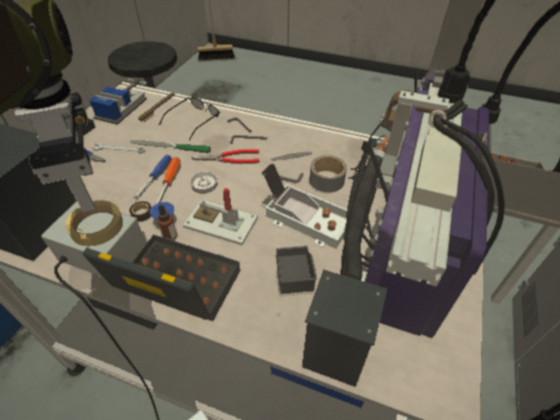

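Top: tray around (280,175) with the grip slab at (222,186), tips at (289,157), (309,165) and (303,184), and bin at (337,244). The scene view agrees. Next I'll enlarge both views.

```bash
python3 - <<'E'
from h import *
a=cv2.imread("pics/top0.png")[120:290,190:390];b=cv2.imread("pics/scene0.png")[150:300,240:400]
a=cv2.resize(a,None,fx=3.5,fy=3.5,interpolation=cv2.INTER_CUBIC);cv2.imwrite("pics/topc.png",a)
b=cv2.resize(b,None,fx=4,fy=4,interpolation=cv2.INTER_CUBIC);cv2.imwrite("pics/scc.png",b)
p=ctrl.camera("wrist");print(np.round(p["tool_from_camera"],3).tolist(),p["K"][:2])
E
```

```text
[[0.002, -0.965, -0.262, 0.076], [1.0, 0.001, 0.001, 0.001], [-0.001, -0.262, 0.965, -0.179], [0.0, 0.0, 0.0, 1.0]] [[365.26580809   0.         286.36322804]
 [  0.         365.26580809 203.76742073]]
```

View pics/topc.png

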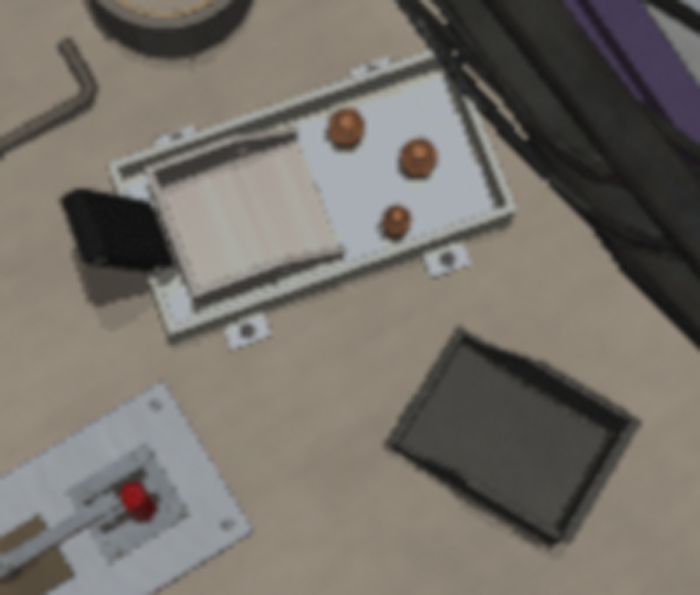

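View pics/scc.png

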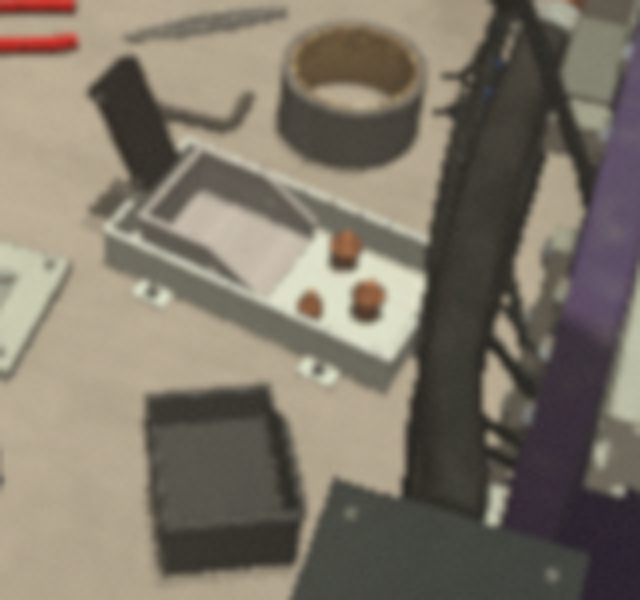

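The crop shows the tray rim corners at crop px (112,165), (437,53), (512,212) and (172,340). The bin corners are at (460,330), (637,422), (555,548) and (388,443). Next I'll measure these and check that the wrist angles are feasible.

```bash
python3 - <<'E'
from h import *
p=ctrl.camera("top");p["pose"]=np.array(p["pose"]);p["K"]=np.array(p["K"])
f=lambda c,z:onz(p,(190+c[0]/3.5,120+c[1]/3.5),z)[:2]
for nm,cs,zs in [("tray",[(112,165),(437,53),(512,212),(172,340)],[.028]),("bin",[(460,330),(637,422),(555,548),(388,443)],[.048,.026])]:
  for z in zs:
    c=np.array([f(q,z) for q in cs]);print(nm,z,np.round(c,3).tolist(),"ctr",c.mean(0).round(4),"sides",np.round(np.linalg.norm(np.roll(c,-1,0)-c,axis=1),3))
    for k in range(4):
        d=np.roll(c,-1,0)[k]-c[k];print(round(np.degrees(np.arctan2(d[1],d[0])),1),end=" ")
    print()
print("gripTop",f((78,230),.104),"tips",[f(q,.03).round(3).tolist() for q in [(346,127),(418,157),(396,220)]],"lip",[f(q,.004).round(3) for q in [(297,130),(342,252)]])
C=R.from_euler('z',90,degrees=True)
for side in (0,180):
  for nm,h,q1 in (("tray",-70,36),("bin",-33,28),("binalt",147,28)):
    for tilt in (25,0,-35,-50):
      # tool: y along heading (side flips), z down; tilt>0: tool z leans forward
      hv=np.array([np.cos(np.radians(h)),np.sin(np.radians(h)),0]);z=np.array([0,0,-1.])
      zt=np.cos(np.radians(tilt))*z+np.sin(np.radians(tilt))*hv
      yt=np.cos(np.radians(tilt))*hv-np.sin(np.radians(tilt))*z
      if side: yt=-yt
      M=np.c_[np.cross(yt,zt),yt,zt]
      o=[]
      for b in (100,120):
        W=(R.from_euler('z',q1,degrees=True)*R.from_euler('y',b,degrees=True)).inv()*R.from_matrix(M)*C.inv()
        e=W.as_euler('ZYZ'); o.append(e.round(2).tolist())
      print(side,nm,tilt,o)
E
```

```text
tray 0.028 [[0.584, 0.459], [0.64, 0.291], [0.554, 0.257], [0.493, 0.43]] ctr [0.5678 0.3594] sides [0.177 0.092 0.184 0.096]
-71.7 -158.1 109.6 17.8 
bin 0.048 [[0.49, 0.288], [0.442, 0.204], [0.383, 0.247], [0.435, 0.325]] ctr [0.4376 0.2659] sides [0.096 0.074 0.094 0.066]
-119.7 144.3 56.0 -34.2 
bin 0.026 [[0.494, 0.286], [0.446, 0.2], [0.384, 0.244], [0.438, 0.324]] ctr [0.4407 0.2633] sides [0.099 0.075 0.096 0.068]
-119.7 144.3 56.0 -34.2 
gripTop [0.53098893 0.46809867] tips [[0.601, 0.34], [0.584, 0.303], [0.551, 0.316]] lip [array([0.608, 0.364]), array([0.542, 0.343])]
0 tray 25 [[-0.42, 1.53, 1.9], [-0.45, 1.21, 2.05]]
0 tray 0 [[0.0, 1.4, 1.85], [0.0, 1.05, 1.85]]
0 tray -35 [[0.62, 1.27, 1.7], [0.72, 0.99, 1.46]]
0 tray -50 [[0.89, 1.25, 1.61], [1.02, 1.04, 1.3]]
0 bin 25 [[-0.41, 1.2, 1.18], [-0.5, 0.89, 1.35]]
0 bin 0 [[0.0, 1.4, 1.06], [0.0, 1.05, 1.06]]
0 bin -35 [[0.53, 1.7, 1.05], [0.53, 1.4, 0.88]]
0 bin -50 [[0.77, 1.83, 1.1], [0.73, 1.57, 0.86]]
0 binalt 25 [[0.38, 1.62, -2.1], [0.39, 1.29, -2.23]]
0 binalt 0 [[-0.0, 1.4, -2.08], [0.0, 1.05, -2.08]]
0 binalt -35 [[-0.58, 1.14, -1.9], [-0.72, 0.86, -1.65]]
0 binalt -50 [[-0.87, 1.07, -1.77], [-1.07, 0.87, -1.42]]
180 tray 25 [[-0.42, 1.53, -1.25], [-0.45, 1.21, -1.1]]
180 tray 0 [[0.0, 1.4, -1.29], [0.0, 1.05, -1.29]]
180 tray -35 [[0.62, 1.27, -1.44], [0.72, 0.99, -1.68]]
180 tray -50 [[0.89, 1.25, -1.53], [1.02, 1.04, -1.84]]
180 bin 25 [[-0.41, 1.2, -1.97], [-0.5, 0.89, -1.79]]
180 bin 0 [[0.0, 1.4, -2.08], [0.0, 1.05, -2.08]]
180 bin -35 [[0.53, 1.7, -2.09], [0.53, 1.4, -2.27]]
180 bin -50 [[0.77, 1.83, -2.04], [0.73, 1.57, -2.28]]
180 binalt 25 [[0.38, 1.62, 1.04], [0.39, 1.29, 0.91]]
180 binalt 0 [[-0.0, 1.4, 1.06], [-0.0, 1.05, 1.06]]
180 binalt -35 [[-0.58, 1.14, 1.24], [-0.72, 0.86, 1.5]]
180 binalt -50 [[-0.87, 1.07, 1.37], [-1.07, 0.87, 1.72]]
```

Emit:
move_arm(
  increments=[
    [1,0,0,-0.5,0,0,0],
    [1,-0.69,-0.02,-0.05,0,0,0],
    [1,-0.69,-0.02,-0.05,0,0,0],
    [1,-0.69,-0.02,-0.05,0,0,0],
    [1,-0.69,-0.02,-0.05,0,0,0],
    [1,-0.69,-0.02,-0.05,0,0,0],
    [1,-0.69,-0.02,-0.05,0,0,0],
    [1,-0.69,-0.02,-0.05,0,0,0],
    [1,-0.69,-0.02,-0.05,0,0,0],
    [1,-0.69,-0.02,-0.05,0,0,0],
    [1,-0.69,-0.02,-0.05,0,0,0],
    [1,0,0,0,0,0,-0.11],
    [1,0,0,0,0,0,-0.11],
    [1,0,0,0,0,0,-0.11],
    [1,0,0,0,0,0,-0.11],
    [1,0,0,0,0,0,-0.11],
    [1,0,0,0,0,0,-0.11],
    [1,0,0,0,0,0,0],
    [1,0,0,0,0,0,0],
  ],
)

```text
time_s: 2.6
ee_pos: [0.4997, 0.4012, 0.2554]
eef_rot: [-3.142, -0.0, -2.811]
force: [0.5, -0.4, -0.3]
grip_width: 0.0938
grip_force: 0.0
```

```bash
cat >> h.py <<'E'
def wrist():
    o=ctrl.get_obs();p=ctrl.camera("wrist");T=np.eye(4);T[:3,:3]=R.from_euler('xyz',o["eef_rot"]).as_matrix();T[:3,3]=o["ee_pos"]
    p["pose"]=T@np.array(p["tool_from_camera"]);p["K"]=np.array(p["K"]);return o,p
def to(pos,Rm,o=None):
    "tool-frame shift (units of 50mm) and rotvec from the present pose to the target"
    o=o or ctrl.get_obs();M=R.from_euler('xyz',o["eef_rot"])
    print("shift(now axes)",(M.inv().apply(np.array(pos)-o["ee_pos"])/.05).round(3),"rot",(M.inv()*R.from_matrix(Rm)).as_rotvec().round(4))
    print("shift(target axes)",(R.from_matrix(Rm).inv().apply(np.array(pos)-o["ee_pos"])/.05).round(3))
def tool(h,tilt):
    "tool y opposite the heading h (deg), z down leaning forward by tilt (deg)"
    h,t=np.radians([h,tilt]);hv=np.array([np.cos(h),np.sin(h),0]);z=np.array([0,0,-1.])
    zt=np.cos(t)*z+np.sin(t)*hv;yt=-(np.cos(t)*hv-np.sin(t)*z);return np.c_[np.cross(yt,zt),yt,zt]
E
python3 - <<'E'
from h import *
o,p=wrist();cv2.imwrite("pics/w1.png",p["color"])
print(o["time_s"],o["qpos"].__class__,np.round(o["qpos"],3),np.round(o["ee_pos"],3),np.round(o["eef_rot"],3))
np.savez("w1.npz",pose=p["pose"],K=p["K"])
E
```

```text
2.6 <class 'numpy.ndarray'> [ 0.619  0.481  1.159 -0.     1.503 -1.282] [0.5   0.401 0.255] [-3.142 -0.    -2.811]
```

View pics/w1.png

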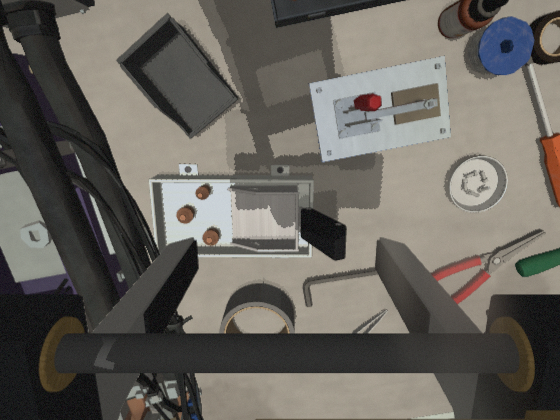

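The wrist view shows the tray rim at (150..312, 178..256), the tips at (204,192), (186,213) and (211,236), and the lip at x≈231. The grip slab's top is near (345,240), and the bin rim corners are (168,14), (239,98), (192,136) and (118,55). No problems in sight.

```bash
python3 - <<'E'
from h import *
d=np.load("w1.npz");p=dict(pose=d["pose"],K=d["K"]);f=lambda c,z:onz(p,c,z)[:2]
for nm,cs,zs in [("tray",[(150,178),(312,178),(312,256),(150,256)],[.028]),("bin",[(168,14),(239,98),(192,136),(118,55)],[.048,.026])]:
  for z in zs:
    c=np.array([f(q,z) for q in cs]);dd=np.roll(c,-1,0)-c
    print(nm,z,np.round(c,3).tolist(),"ctr",c.mean(0).round(4),"sides",np.round(np.linalg.norm(dd,axis=1),3),np.degrees(np.arctan2(dd[:,1],dd[:,0])).round(1))
print("lip",f((231,187),.004),f((231,245),.004),"tips",[f(q,.03).round(3) for q in [(204,190),(185,212),(210,236)]])
im=cv2.imread("pics/w1.png");w=np.hstack([cv2.resize(im[165:270,140:360],None,fx=2,fy=2,interpolation=cv2.INTER_CUBIC)[:210],np.zeros((210,10,3),np.uint8),])
cv2.imwrite("pics/w1c.png",np.vstack([cv2.resize(im[165:270,140:360],None,fx=3.4,fy=3.4,interpolation=cv2.INTER_CUBIC)]))
# predicted grip slab corners if scoop is at tray-frame x -47
c=np.array([.5678,.3594])
for h in (-70.5,):
  for lip in ((.575,.3535),):
    hv=np.array([np.cos(np.radians(h)),np.sin(np.radians(h))]);n=np.array([-hv[1],hv[0]])
    for x,y,z in [(40,35,3),(40,-35,3),(-40,35,39),(-40,-35,39),(-80.7-6,18,110),(-80.7-6,-18,110),(-80.7+6,18,104),(-80.7+6,-18,104)]:
      q=np.array(lip)+hv*(x-40)/1000+n*y/1000;print((x,y,z),proj(p,[*q,z/1000]).round(0))
E
```

```text
tray 0.028 [[0.554, 0.258], [0.494, 0.431], [0.584, 0.464], [0.647, 0.28]] ctr [0.5697 0.3583] sides [0.183 0.095 0.194 0.096] [ 109.    20.1  -71.  -166.5]
bin 0.048 [[0.386, 0.243], [0.437, 0.33], [0.49, 0.295], [0.437, 0.205]] ctr [0.4376 0.268 ] sides [0.102 0.063 0.104 0.064] [  59.3  -33.8 -120.3  144.1]
bin 0.026 [[0.383, 0.235], [0.438, 0.327], [0.493, 0.29], [0.438, 0.195]] ctr [0.4381 0.2618] sides [0.107 0.067 0.11  0.068] [  59.3  -33.8 -120.3  144.1]
lip [0.54033497 0.34575321] [0.61201362 0.36737081] tips [array([0.547, 0.32 ]), array([0.579, 0.306]), array([0.598, 0.341])]
(40, 35, 3) [230. 241.]
(40, -35, 3) [228. 187.]
(-40, 35, 39) [295. 252.]
(-40, -35, 39) [294. 194.]
(-86.7, 18, 110) [345. 264.]
(-86.7, -18, 110) [346. 229.]
(-74.7, 18, 104) [331. 261.]
(-74.7, -18, 104) [332. 227.]
```

View pics/w1c.png

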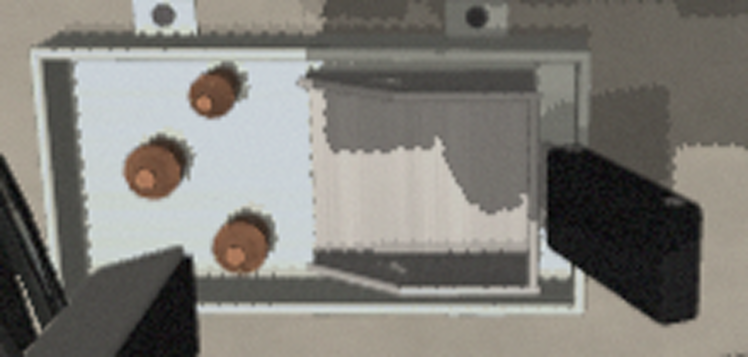

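```bash
python3 - <<'E'
from h import *
d=np.load("w1.npz");w=dict(pose=d["pose"],K=d["K"])
t=ctrl.camera("top");s=ctrl.camera("scene")
for z in (0,.05,.1,.15,.2,.25):
  print(z,"top",[onz(t,q,z)[:2].round(3).tolist() for q in [(346,170),(367,194),(389,219),(415,240)]],"wr",[onz(w,q,z)[:2].round(3).tolist() for q in [(62,20),(75,75),(130,190),(150,240)]],"sc",[onz(s,q,z)[:2].round(3).tolist() for q in [(350,212),(345,237),(342,270)]])
im=np.hstack([cv2.imread("pics/w1.png")[0:260,0:200],np.zeros((260,4,3),np.uint8),cv2.imread("pics/top0.png")[100:360,300:500]])
cv2.imwrite("pics/hose.png",cv2.resize(im,None,fx=1.9,fy=1.9,interpolation=cv2.INTER_CUBIC))
g=np.array([.5415,.459,.084]);M=tool(-72,25);to(g+(.019-.1)*M[:,2],M)
E
```

```text
0 top [[0.581, 0.235], [0.535, 0.199], [0.488, 0.162], [0.448, 0.119]] wr [[0.424, 0.119], [0.475, 0.142], [0.585, 0.23], [0.641, 0.268]] sc [[0.664, 0.314], [0.598, 0.266], [0.527, 0.207]]
0.05 top [[0.567, 0.242], [0.523, 0.208], [0.478, 0.173], [0.441, 0.132]] wr [[0.424, 0.148], [0.47, 0.169], [0.567, 0.247], [0.616, 0.281]] sc [[0.624, 0.285], [0.563, 0.241], [0.497, 0.186]]
0.1 top [[0.553, 0.249], [0.511, 0.217], [0.469, 0.184], [0.434, 0.145]] wr [[0.425, 0.178], [0.464, 0.196], [0.549, 0.264], [0.592, 0.293]] sc [[0.584, 0.256], [0.528, 0.216], [0.467, 0.165]]
0.15 top [[0.539, 0.256], [0.5, 0.226], [0.46, 0.195], [0.427, 0.158]] wr [[0.425, 0.208], [0.459, 0.223], [0.531, 0.281], [0.567, 0.306]] sc [[0.544, 0.228], [0.493, 0.191], [0.438, 0.144]]
0.2 top [[0.525, 0.263], [0.488, 0.235], [0.451, 0.206], [0.419, 0.171]] wr [[0.426, 0.238], [0.453, 0.25], [0.513, 0.298], [0.543, 0.318]] sc [[0.505, 0.199], [0.458, 0.165], [0.408, 0.123]]
0.25 top [[0.51, 0.27], [0.476, 0.244], [0.441, 0.216], [0.412, 0.184]] wr [[0.426, 0.267], [0.448, 0.277], [0.495, 0.315], [0.518, 0.331]] sc [[0.465, 0.17], [0.423, 0.14], [0.378, 0.102]]
shift(now axes) [-1.18   1.506  1.96 ] rot [0.4363 0.0039 0.0177]
shift(target axes) [-1.153  2.212  1.131]
```

View pics/hose.png

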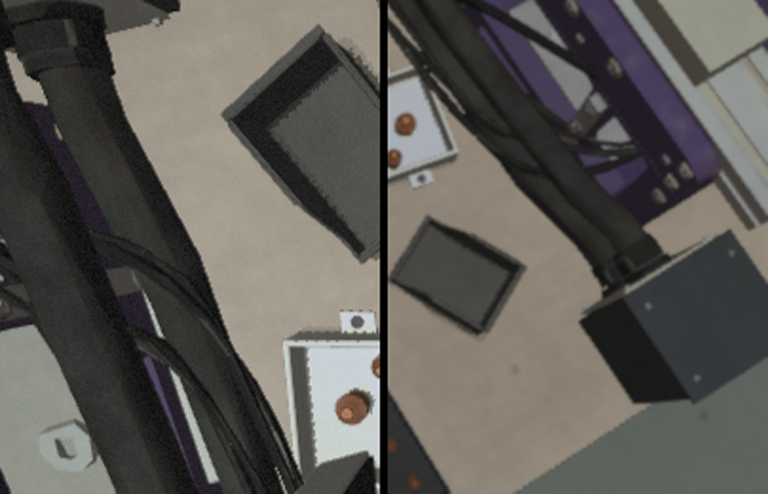

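The hoses are low (about 0.05–0.1 m) and beside the tray, so they are clear of the path. Now I'll tilt and approach the grip slab.

Emit:
move_arm(
  increments=[
    [0.5,-0.3,0.38,0.49,0,0,0],
    [0.5,-0.3,0.38,0.49,0,0,0],
    [0.5,-0.3,0.38,0.49,0,0,0],
    [0.5,-0.28,0.37,0.49,0,0,0],
    [0.5,0,0,0,0.0727,0,0.003],
    [0.5,0,0,0,0.0727,0,0.003],
    [0.5,0,0,0,0.0727,0,0.003],
    [0.5,0,0,0,0.0727,0,0.003],
    [0.5,0,0,0,0.0727,0,0.003],
    [0.5,0,0,0,0.0727,0,0.003],
    [0.5,0,0,0,0,0,0],
    [0.5,0,0,0,0,0,0],
  ],
)

```text
time_s: 3.95
ee_pos: [0.5306, 0.492, 0.157]
eef_rot: [-2.707, 0.004, -2.825]
force: [-0.4, -0.3, -0.3]
grip_width: 0.0468
grip_force: 0.0
```

```bash
python3 - <<'E'
from h import *
o,p=wrist();cv2.imwrite("pics/w2.png",p["color"]);np.savez("w2.npz",pose=p["pose"],K=p["K"])
print(np.round(o["qpos"],3))
g=np.array([.5415,.459,.084]);M=tool(-72,25);to(g+.019*M[:,2],M,o)
for lip,h in (((.5755,.3545),-72),):
    hv=np.array([np.cos(np.radians(h)),np.sin(np.radians(h))]);n=np.array([-hv[1],hv[0]])
    for x,y,z in [(-86.7,18,104),(-86.7,-18,104),(-74.7,18,109),(-74.7,-18,109)]:
      q=np.array(lip)+hv*(x-40)/1000+n*y/1000;print((x,y,z),proj(p,[*q,z/1000]).round(0))
E
```

```text
[ 0.835  0.908  0.751 -0.379  1.697 -1.059]
shift(now axes) [ 0.005 -0.018  1.997] rot [0.002  0.0043 0.0006]
shift(target axes) [-0.004 -0.014  1.997]
(-86.7, 18, 104) [294. 245.]
(-86.7, -18, 104) [294. 194.]
(-74.7, 18, 109) [275. 245.]
(-74.7, -18, 109) [274. 194.]
```

View pics/w2.png

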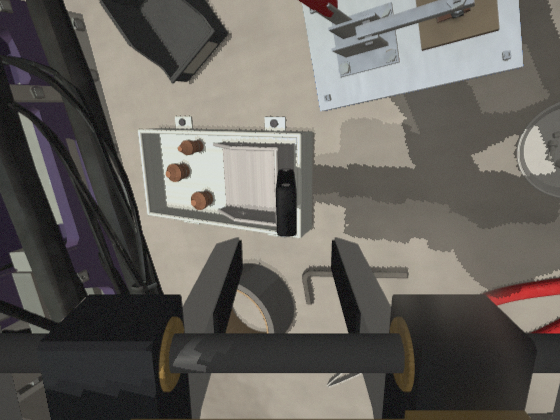

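Slab top spans about (277–297, 188–236), centred between the fingers at x≈287. I'll correct a few millimetres along tool x, descend and grip.

Emit:
move_arm(
  increments=[
    [0.5,0.04,0,0.4,0,0,0],
    [0.5,0.04,0,0.4,0,0,0],
    [0.5,0,0,0.4,0,0,0],
    [0.5,0,0,0.4,0,0,0],
    [0.5,0,0,0.4,0,0,0],
    [0.5,0,0,0,0,0,0],
    [0.1,0,0,0,0,0,0],
    [0,0,0,0,0,0,0],
    [0,0,0,0,0,0,0],
    [0,0,0,0,0,0,0],
    [0,0,0,0,0,0,0],
    [0,0,0,0,0,0,0],
  ],
  force=50,
)

```text
time_s: 5.2
ee_pos: [0.5405, 0.4507, 0.0673]
eef_rot: [-2.705, 0.005, -2.825]
force: [0.2, 0.9, 4.1]
grip_width: 0.0137
grip_force: 49.9
```

Emit:
move_arm(
  increments=[
    [0,0.003,-0.0906,0.0423,0,0,0],
    [0,0.003,-0.0906,0.0423,0,0,0],
    [0,0.003,-0.0906,0.0423,0,0,0],
    [0,0.003,-0.0906,0.0423,0,0,0],
    [0,0.003,-0.0906,0.0423,0,0,0],
    [0,0.003,-0.0906,0.0423,0,0,0],
    [0,0.003,-0.0906,0.0423,0,0,0],
    [0,0.003,-0.0906,0.0423,0,0,0],
    [0,0.003,-0.0906,0.0423,0,0,0],
    [0,0.003,-0.0906,0.0423,0,0,0],
    [0,0.003,-0.0906,0.0423,0,0,0],
    [0,0,0,0,0,0,0],
  ],
)

```text
time_s: 6.4
ee_pos: [0.5563, 0.3974, 0.0673]
eef_rot: [-2.706, 0.005, -2.825]
force: [1.1, -0.2, 3.8]
grip_width: 0.014
grip_force: 49.9
```

```bash
python3 - <<'E'
from h import *
o,p=wrist();t=ctrl.camera("top")
print(o["force"].round(1),o["ee_pos"].round(4))
a=cv2.resize(p["color"],None,fx=.7,fy=.7);b=cv2.resize(t["color"][120:210,215:345],None,fx=4,fy=4,interpolation=cv2.INTER_CUBIC)[:294]
cv2.imwrite("pics/m1.png",np.hstack([a,b[:,:400]]) if b.shape[0]==294 else a)
E
```

```text
[ 1.1 -0.2  3.8] [0.5563 0.3974 0.0673]
```

View pics/m1.png

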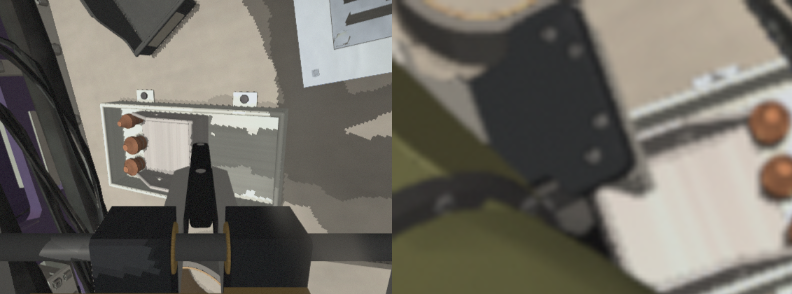

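Tips are lined up along the lip, upright. I'll keep going slowly to the end wall.

Emit:
move_arm(
  increments=[
    [0,0.002,-0.0544,0.0254,0,0,0],
    [0,0.002,-0.0544,0.0254,0,0,0],
    [0,0.002,-0.0544,0.0254,0,0,0],
    [0,0.002,-0.0544,0.0254,0,0,0],
    [0,0.002,-0.0544,0.0254,0,0,0],
    [0,0.002,-0.0544,0.0254,0,0,0],
    [0,0.002,-0.0544,0.0254,0,0,0],
    [0,0,0,0,0,0,0],
  ],
)

```text
time_s: 7.3
ee_pos: [0.562, 0.3781, 0.0674]
eef_rot: [-2.706, 0.005, -2.824]
force: [-0.2, 3.4, 7.2]
grip_width: 0.0135
grip_force: 49.9
```

```bash
cat >> h.py <<'E'
C0=np.array([.5687,.359]);HV=np.array([.334,-.943])
def tips(cams=("wrist","top","scene"),z=.015):
    for c in cams:
        if c=="wrist": o,p=wrist()
        else: p=ctrl.camera(c)
        for n in ("tip_1","tip_2","tip_3")[:1]:
            for r in ctrl.cut_out(n,p)[:5]:
                ctr=r["centre"];m=np.array(r["mask"]);q=onz(p,ctr[::-1],z);e=q[:2]-C0
                print(c,round(r["conf"],2),np.round(ctr),m.sum(),q[:2].round(3),"tray xy",round(e@HV,3),round(e@np.array([.943,.334]),3))
E
python3 - <<'E'
from h import *
o=ctrl.get_obs();print(o["force"].round(1),o["ee_pos"].round(4),o["qpos"].round(2));tips()
E
```

```text
[-0.2  3.4  7.2] [0.562  0.3781 0.0674] [ 0.7   0.82  1.11 -0.41  1.39 -1.08]
wrist 0.79 [206. 197.] 695 [0.592 0.284] tray xy 0.078 -0.003
wrist 0.79 [234. 199.] 590 [0.614 0.291] tray xy 0.079 0.02
wrist 0.74 [175. 190.] 495 [0.572 0.272] tray xy 0.083 -0.026
top 0.67 [162. 319.] 105 [0.592 0.285] tray xy 0.077 -0.002
top 0.46 [172. 327.] 72 [0.575 0.271] tray xy 0.085 -0.023
top 0.42 [149. 318.] 90 [0.618 0.285] tray xy 0.086 0.021
```

Emit:
move_arm(
  increments=[
    [0,0.001,-0.0363,0.0169,0,0,0],
    [0,0.001,-0.0363,0.0169,0,0,0],
    [0,0.001,-0.0363,0.0169,0,0,0],
    [0,0,0,0,0,0,0],
  ],
)

```text
time_s: 8.0
ee_pos: [0.5636, 0.3725, 0.0674]
eef_rot: [-2.706, 0.005, -2.824]
force: [-0.7, 4.8, 6.5]
grip_width: 0.0135
grip_force: 49.9
```

```bash
python3 - <<'E'
from h import *
o=ctrl.get_obs();print(o["force"].round(1),o["ee_pos"].round(4));tips(("wrist","top"))
E
```

```text
[-0.7  4.8  6.5] [0.5636 0.3725 0.0674]
wrist 0.91 [236. 204.] 635 [0.615 0.291] tray xy 0.08 0.021
wrist 0.63 [207. 205.] 705 [0.592 0.286] tray xy 0.077 -0.002
wrist 0.62 [173. 192.] 472 [0.571 0.269] tray xy 0.086 -0.028
top 0.55 [160. 317.] 100 [0.597 0.289] tray xy 0.076 0.003
top 0.46 [172. 329.] 56 [0.574 0.268] tray xy 0.087 -0.025
```

Emit:
move_arm(
  increments=[
    [0,0,-0.0181,0.0085,0,0,0],
    [0,0,-0.0181,0.0085,0,0,0],
    [0,0,-0.0181,0.0085,0,0,0],
    [0,0,0,0,0,0,0],
  ],
)

```text
time_s: 8.6
ee_pos: [0.5645, 0.3699, 0.0674]
eef_rot: [-2.707, 0.005, -2.824]
force: [-1.6, 5.4, 6.4]
grip_width: 0.014
grip_force: 49.9
```

```bash
python3 - <<'E'
from h import *
o,p=wrist();t=ctrl.camera("top")
print(o["force"].round(1),o["ee_pos"].round(4))
a=cv2.resize(p["color"][130:270,130:330],None,fx=2.5,fy=2.5,interpolation=cv2.INTER_CUBIC);b=cv2.resize(t["color"][125:205,285:345],None,fx=4.375,fy=4.375,interpolation=cv2.INTER_CUBIC)
cv2.imwrite("pics/m2.png",np.hstack([a,b[:350]]));tips(("wrist",))
E
```

```text
[-1.6  5.4  6.4] [0.5645 0.3699 0.0674]
wrist 0.9 [209. 204.] 722 [0.595 0.283] tray xy 0.08 -0.001
wrist 0.83 [238. 201.] 649 [0.618 0.286] tray xy 0.085 0.022
wrist 0.6 [176. 192.] 470 [0.574 0.266] tray xy 0.089 -0.026
```

View pics/m2.png

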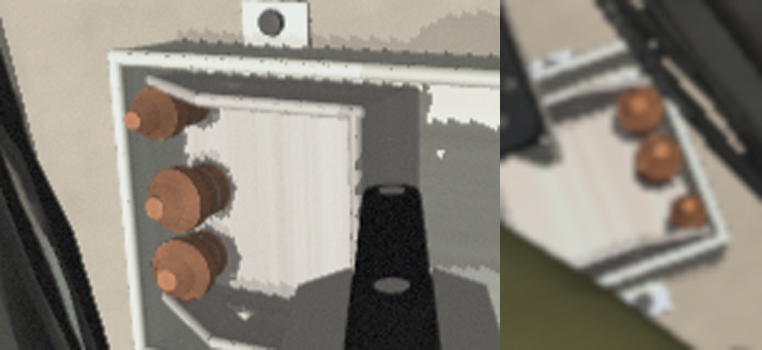

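Bases appear to be on the pan, with the cones leaning against the end wall. I'll push a little further.

Emit:
move_arm(
  increments=[
    [0,0,-0.0181,0.0085,0,0,0],
    [0,0,-0.0181,0.0085,0,0,0],
    [0,0,-0.0181,0.0085,0,0,0],
    [0,0,0,0,0,0,0],
  ],
)

```text
time_s: 9.2
ee_pos: [0.5649, 0.3686, 0.0677]
eef_rot: [-2.709, 0.006, -2.823]
force: [-5.0, 13.4, 9.1]
grip_width: 0.0138
grip_force: 49.9
```

```bash
python3 - <<'E'
from h import *
o=ctrl.get_obs();print(o["force"].round(1),o["ee_pos"].round(4));tips(("wrist","top"))
E
```

```text
[-5.  13.4  9.1] [0.5649 0.3686 0.0677]
wrist 0.94 [207. 207.] 707 [0.592 0.283] tray xy 0.079 -0.003
wrist 0.7 [236. 206.] 623 [0.616 0.288] tray xy 0.082 0.021
wrist 0.65 [176. 194.] 454 [0.574 0.267] tray xy 0.089 -0.026
wrist 0.35 [220. 265.] 10409 [0.581 0.332] tray xy 0.03 0.002
top 0.49 [148. 316.] 98 [0.619 0.29 ] tray xy 0.082 0.024
```

Emit:
move_arm(
  increments=[
    [0,0,0.057,-0.029,0.05,0,0],
    [0,0,0.057,-0.029,0.05,0,0],
    [0,0,0.044,-0.028,0.05,0,0],
    [0,0,0.044,-0.028,0.05,0,0],
    [0,0,0,0,0,0,0],
  ],
)

```text
time_s: 9.9
ee_pos: [0.5603, 0.3784, 0.0646]
eef_rot: [-2.504, 0.001, -2.823]
force: [-3.0, 5.6, -0.5]
grip_width: 0.0138
grip_force: 50.0
```

```bash
python3 - <<'E'
from h import *
o=ctrl.get_obs();print(o["force"].round(1),o["ee_pos"].round(4),o["qpos"].round(2));tips(z=.03)
E
```

```text
[-3.   5.6 -0.5] [0.5603 0.3784 0.0646] [ 0.76  0.9   1.04 -0.57  1.51 -1.01]
wrist 0.75 [176. 194.] 471 [0.574 0.264] tray xy 0.091 -0.027
wrist 0.57 [233. 206.] 657 [0.613 0.288] tray xy 0.082 0.018
top 0.53 [159. 319.] 97 [0.594 0.286] tray xy 0.078 -0.0
top 0.4 [171. 328.] 63 [0.572 0.271] tray xy 0.084 -0.026
```

Emit:
move_arm(
  increments=[
    [0,0,0.031,-0.025,0.045,0,0],
    [0,0,0.031,-0.025,0.045,0,0],
    [0,0,0.029,-0.028,0.045,0,0],
    [0,0,0.028,-0.029,0.045,0,0],
    [0,0,0.026,-0.031,0.045,0,0],
    [0,0,0.025,-0.032,0.045,0,0],
    [0,0,0,0,0,0,0],
    [0,0,0,0,0,0,0],
  ],
)

```text
time_s: 11.0
ee_pos: [0.558, 0.3884, 0.0666]
eef_rot: [-2.237, 0.003, -2.825]
force: [-0.9, 1.1, -2.7]
grip_width: 0.014
grip_force: 50.0
```

```bash
cat >> h.py <<'E'
G=np.array([-.062,0,.064])
def tips2(cams=("wrist","top","scene"),h=.012):
    "tips in the scoop frame, on the plane h above the pan underside"
    for c in cams:
        o,p=wrist()
        if c!="wrist": p=ctrl.camera(c)
        M=R.from_euler('xyz',o["eef_rot"]).as_matrix()
        S=M@tool(0,25).T   # scoop axes in world
        org=o["ee_pos"]-S@G
        for r in ctrl.cut_out("tip_1",p)[:5]:
            a,d=ray(p,r["centre"][::-1]);a2=S.T@(a-org);d2=S.T@d;q=a2+d2*(h-a2[2])/d2[2]
            print(c,round(r["conf"],2),np.round(r["centre"]),np.array(r["mask"]).sum(),"scoop xy mm",(q[:2]*1000).round(0))
    print("pitch",np.degrees(np.arcsin(S[2,0])).round(1),"lip",(org+S@[.04,0,0]).round(3))
E
python3 - <<'E'
from h import *
o=ctrl.get_obs();print(o["force"].round(1),o["ee_pos"].round(4),o["qpos"].round(2));tips2()
E
```

```text
[-0.9  1.1 -2.7] [0.558  0.3884 0.0666] [ 0.83  1.04  0.91 -0.76  1.7  -0.96]
wrist 0.84 [207. 208.] 700 scoop xy mm [27. -1.]
wrist 0.82 [236. 206.] 650 scoop xy mm [30. 23.]
wrist 0.79 [182. 259.] 279 scoop xy mm [-18. -24.]
wrist 0.58 [222. 264.] 10350 scoop xy mm [-21.   4.]
top 0.64 [156. 318.] 103 scoop xy mm [27.  0.]
top 0.61 [179. 299.] 38 scoop xy mm [-21. -23.]
pitch 26.9 lip [0.596 0.274 0.057]
```

The slim tip is at the back of the pan, and the other two stand on it near the lip (scoop x 27–30 mm). Now I'll lift and carry them gently.

```bash
cat >> h.py <<'E'
from scipy.spatial.transform import Slerp
def scoop_tcp(lip,h,pitch):
    M=tool(h,25+pitch);S=M@tool(0,25).T;return np.array(lip)+S@(G-[.04,0,0]),M
def rows(wps,o=None,claw=0):
    "wps: list of (pos,Rm,n); minimum-jerk rows between them from the present pose"
    o=o or ctrl.get_obs();P,M=np.array(o["ee_pos"]),R.from_euler('xyz',o["eef_rot"]);out=[]
    for pos,Rm,n in wps:
        P0,M0=P,M;sl=Slerp([0,1],R.concatenate([M0,R.from_matrix(Rm)]))
        for k in range(1,n+1):
            s=k/n;s=s**3*(10-15*s+6*s*s);N=sl(s);Q=P0+(np.array(pos)-P0)*s
            out.append([claw,*(M.inv().apply(Q-P)/.05).round(3),*(M.inv()*N).as_rotvec().round(4)]);P,M=Q,N
    a=np.array(out);print("max shift,turn",abs(a[:,1:4]).max(),np.linalg.norm(a[:,4:],axis=1).max());print(a.tolist())
E
python3 - <<'E'
from h import *
o=ctrl.get_obs();M=R.from_euler('xyz',o["eef_rot"]).as_matrix();P=o["ee_pos"]
h=np.degrees(np.arctan2(M[1,2],M[0,2]));print("h",h)
up=P+[0,0,.09]
B=np.array([.4385,.266]);hv=np.array([np.cos(np.radians(-33)),np.sin(np.radians(-33))])
lip=np.r_[B-hv*.06,.15];b,Mb=scoop_tcp(lip,-33,15);print(b)
rows([(up,M,9),(b,Mb,19)],o)
E
```

```text
h -71.68106590535876
[0.29165813 0.36136022 0.18541971]
max shift,turn 0.464 0.06976474754487398
[[0.0, -0.0, -0.016, -0.013, 0.0, 0.0, 0.0], [0.0, -0.0, -0.092, -0.072, 0.0, 0.0, 0.0], [0.0, -0.001, -0.189, -0.148, 0.0, 0.0, 0.0], [0.0, -0.001, -0.265, -0.207, 0.0, 0.0, -0.0], [0.0, -0.002, -0.293, -0.23, 0.0, -0.0, 0.0], [0.0, -0.001, -0.265, -0.207, 0.0, 0.0, 0.0], [0.0, -0.001, -0.189, -0.148, 0.0, 0.0, -0.0], [0.0, -0.0, -0.092, -0.072, 0.0, 0.0, 0.0], [0.0, -0.0, -0.016, -0.013, 0.0, 0.0, 0.0], [0.0, 0.007, 0.0, -0.002, -0.0003, -0.0007, -0.0006], [0.0, 0.045, 0.002, -0.011, -0.0017, -0.0042, -0.0041], [0.0, 0.108, 0.006, -0.027, -0.0042, -0.0101, -0.0099], [0.0, 0.186, 0.012, -0.048, -0.0072, -0.0173, -0.017], [0.0, 0.267, 0.022, -0.073, -0.0104, -0.025, -0.0245], [0.0, 0.342, 0.038, -0.103, -0.0134, -0.0324, -0.0317], [0.0, 0.404, 0.06, -0.136, -0.016, -0.0388, -0.038], [0.0, 0.446, 0.088, -0.169, -0.0181, -0.0437, -0.0428], [0.0, 0.464, 0.117, -0.2, -0.0194, -0.0468, -0.0458], [0.0, 0.459, 0.146, -0.224, -0.0198, -0.0478, -0.0468], [0.0, 0.43, 0.167, -0.237, -0.0194, -0.0468, -0.0458], [0.0, 0.384, 0.179, -0.236, -0.0181, -0.0437, -0.0428], [0.0, 0.324, 0.177, -0.221, -0.016, -0.0388, -0.038], [0.0, 0.257, 0.161, -0.192, -0.0134, -0.0324, -0.0317], [0.0, 0.19, 0.132, -0.153, -0.0104, -0.025, -0.0245], [0.0, 0.126, 0.096, -0.108, -0.0072, -0.0173, -0.017], [0.0, 0.071, 0.057, -0.064, -0.0042, -0.0101, -0.0099], [0.0, 0.029, 0.024, -0.027, -0.0017, -0.0042, -0.0041], [0.0, 0.005, 0.004, -0.004, -0.0003, -0.0007, -0.0006]]
```

Emit:
move_arm(
  increments=[
    [0,0,-0.016,-0.013,0,0,0],
    [0,0,-0.092,-0.072,0,0,0],
    [0,0,-0.189,-0.148,0,0,0],
    [0,0,-0.265,-0.207,0,0,0],
    [0,0,-0.293,-0.23,0,0,0],
    [0,0,-0.265,-0.207,0,0,0],
    [0,0,-0.189,-0.148,0,0,0],
    [0,0,-0.092,-0.072,0,0,0],
    [0,0,-0.016,-0.013,0,0,0],
    [0,0,0,0,0,0,0],
  ],
)

```text
time_s: 12.4
ee_pos: [0.5576, 0.3884, 0.1567]
eef_rot: [-2.235, 0.003, -2.825]
force: [-0.2, -0.2, -3.2]
grip_width: 0.0138
grip_force: 50.0
```

```bash
python3 - <<'E'
from h import *
o=ctrl.get_obs();print(o["force"].round(1),o["ee_pos"].round(4),o["qpos"].round(2));tips2(("wrist",))
o=ctrl.get_obs()
B=np.array([.4385,.266]);hv=np.array([np.cos(np.radians(-33)),np.sin(np.radians(-33))])
lip=np.r_[B-hv*.01,.11];b,Mb=scoop_tcp(lip,-33,10);print(b)
rows([(b,Mb,20)],o)
E
```

```text
[-0.2 -0.2 -3.2] [0.5576 0.3884 0.1567] [ 0.83  0.94  0.87 -0.78  1.8  -1.05]
wrist 0.74 [209. 206.] 757 scoop xy mm [28.  1.]
wrist 0.74 [236. 206.] 620 scoop xy mm [30. 22.]
wrist 0.61 [182. 258.] 292 scoop xy mm [-17. -24.]
pitch 26.9 lip [0.595 0.274 0.146]
[0.33654796 0.33220843 0.15531558]
max shift,turn 0.4 0.06867554149768315
[[0.0, 0.005, 0.0, -0.0, -0.0003, -0.0005, -0.0006], [0.0, 0.034, 0.001, -0.002, -0.0021, -0.0035, -0.0037], [0.0, 0.082, 0.004, -0.005, -0.0052, -0.0084, -0.0089], [0.0, 0.142, 0.008, -0.009, -0.0089, -0.0146, -0.0155], [0.0, 0.207, 0.015, -0.016, -0.013, -0.0213, -0.0226], [0.0, 0.269, 0.026, -0.027, -0.017, -0.0278, -0.0295], [0.0, 0.323, 0.042, -0.041, -0.0206, -0.0336, -0.0357], [0.0, 0.365, 0.062, -0.058, -0.0235, -0.0384, -0.0408], [0.0, 0.391, 0.085, -0.076, -0.0255, -0.0417, -0.0443], [0.0, 0.4, 0.109, -0.094, -0.0266, -0.0434, -0.0461], [0.0, 0.39, 0.13, -0.108, -0.0266, -0.0434, -0.0461], [0.0, 0.363, 0.144, -0.116, -0.0255, -0.0417, -0.0443], [0.0, 0.323, 0.15, -0.117, -0.0235, -0.0384, -0.0408], [0.0, 0.274, 0.146, -0.11, -0.0206, -0.0336, -0.0357], [0.0, 0.218, 0.13, -0.095, -0.017, -0.0278, -0.0295], [0.0, 0.162, 0.106, -0.076, -0.013, -0.0213, -0.0226], [0.0, 0.109, 0.076, -0.053, -0.0089, -0.0146, -0.0155], [0.0, 0.061, 0.045, -0.031, -0.0052, -0.0084, -0.0089], [0.0, 0.025, 0.019, -0.013, -0.0021, -0.0035, -0.0037], [0.0, 0.004, 0.003, -0.002, -0.0003, -0.0005, -0.0006]]
```

Emit:
move_arm(
  increments=[
    [0,0.005,0,0,-0.0003,-0.0005,-0.0006],
    [0,0.034,0.001,-0.002,-0.0021,-0.0035,-0.0037],
    [0,0.082,0.004,-0.005,-0.0052,-0.0084,-0.0089],
    [0,0.142,0.008,-0.009,-0.0089,-0.0146,-0.0155],
    [0,0.207,0.015,-0.016,-0.013,-0.0213,-0.0226],
    [0,0.269,0.026,-0.027,-0.017,-0.0278,-0.0295],
    [0,0.323,0.042,-0.041,-0.0206,-0.0336,-0.0357],
    [0,0.365,0.062,-0.058,-0.0235,-0.0384,-0.0408],
    [0,0.391,0.085,-0.076,-0.0255,-0.0417,-0.0443],
    [0,0.4,0.109,-0.094,-0.0266,-0.0434,-0.0461],
    [0,0.39,0.13,-0.108,-0.0266,-0.0434,-0.0461],
    [0,0.363,0.144,-0.116,-0.0255,-0.0417,-0.0443],
    [0,0.323,0.15,-0.117,-0.0235,-0.0384,-0.0408],
    [0,0.274,0.146,-0.11,-0.0206,-0.0336,-0.0357],
    [0,0.218,0.13,-0.095,-0.017,-0.0278,-0.0295],
    [0,0.162,0.106,-0.076,-0.013,-0.0213,-0.0226],
    [0,0.109,0.076,-0.053,-0.0089,-0.0146,-0.0155],
    [0,0.061,0.045,-0.031,-0.0052,-0.0084,-0.0089],
    [0,0.025,0.019,-0.013,-0.0021,-0.0035,-0.0037],
    [0,0,0,0,0,0,0],
  ],
)

```text
time_s: 14.5
ee_pos: [0.3371, 0.3326, 0.1561]
eef_rot: [-2.53, 0.002, -2.148]
force: [0.0, -0.6, -3.7]
grip_width: 0.0136
grip_force: 50.0
```

```bash
cat >> h.py <<'E'
def binpose(c,p):
    for r in ctrl.cut_out("bin",p)[:1]:
        m=np.array(r["mask"]);ys,xs=np.nonzero(m);b=cv2.boxPoints(cv2.minAreaRect(np.c_[xs,ys].astype(np.float32)))
        print(c,"bin",round(r["conf"],2),m.sum(),"ctr",onz(p,r["centre"][::-1],.02)[:2].round(3),[onz(p,q,.037)[:2].round(3).tolist() for q in b])
E
python3 - <<'E'
from h import *
o=ctrl.get_obs();print(o["force"].round(1),o["ee_pos"].round(4),o["qpos"].round(2));tips2(("wrist","top"))
_,p=wrist();binpose("w",p);binpose("t",ctrl.camera("top"))
o=ctrl.get_obs()
B=np.array([.4385,.266]);hv=np.array([np.cos(np.radians(-33)),np.sin(np.radians(-33))])
w=[]
for (dx,z,pi,n) in [(-.01,.065,0,8),(-.008,.05,-25,9),(-.006,.042,-52,10)]:
    b,Mb=scoop_tcp(np.r_[B+hv*dx,z],-33,pi);print(b.round(3));w.append((b,Mb,n))
rows(w,o)
E
```

```text
[ 0.  -0.6 -3.7] [0.3371 0.3326 0.1561] [ 1.03  0.23  1.86 -0.67  1.17 -1.23]
wrist 0.85 [208. 207.] 686 scoop xy mm [27.  1.]
wrist 0.85 [183. 256.] 354 scoop xy mm [-15. -23.]
wrist 0.83 [235. 208.] 647 scoop xy mm [28. 22.]
top 0.58 [281. 330.] 134 scoop xy mm [-16. -21.]
top 0.56 [246. 334.] 140 scoop xy mm [34.  2.]
pitch 10.0 lip [0.431 0.272 0.111]
w bin 0.88 2713 ctr [0.421 0.236] [[0.507, 0.266], [0.451, 0.198], [0.364, 0.254], [0.404, 0.313]]
t bin 0.57 1531 ctr [0.454 0.251] [[0.436, 0.327], [0.501, 0.287], [0.446, 0.199], [0.382, 0.241]]
[0.345 0.327 0.129]
[0.377 0.306 0.151]
[0.423 0.276 0.162]
max shift,turn 0.193 0.0902
[[0.0, 0.0, 0.003, 0.009, -0.0028, 0.0, -0.0], [0.0, 0.001, 0.014, 0.048, -0.0153, 0.0, -0.0001], [0.0, 0.002, 0.025, 0.095, -0.0301, 0.0001, -0.0003], [0.0, 0.003, 0.029, 0.125, -0.0394, 0.0001, -0.0003], [0.0, 0.003, 0.024, 0.126, -0.0394, 0.0001, -0.0003], [0.0, 0.002, 0.015, 0.097, -0.0301, 0.0001, -0.0003], [0.0, 0.001, 0.006, 0.05, -0.0153, 0.0, -0.0001], [0.0, 0.0, 0.001, 0.009, -0.0028, 0.0, -0.0], [0.0, 0.0, -0.01, -0.001, -0.005, 0.0, 0.0], [
[... 162 characters left out ...]
 -0.047, -0.0902, 0.0, -0.0], [0.0, 0.0, -0.156, -0.057, -0.0815, -0.0, -0.0], [0.0, 0.0, -0.108, -0.049, -0.0582, 0.0, -0.0], [0.0, -0.0, -0.051, -0.027, -0.0283, -0.0, 0.0], [0.0, 0.0, -0.009, -0.005, -0.005, 0.0, -0.0], [0.0, 0.0, -0.009, -0.002, -0.004, 0.0, 0.0], [0.0, -0.0, -0.054, -0.011, -0.0233, 0.0, -0.0], [0.0, 0.0, -0.115, -0.026, -0.0496, -0.0, 0.0], [0.0, -0.0, -0.167, -0.046, -0.0727, -0.0, -0.0], [0.0, 0.0, -0.193, -0.068, -0.086, -0.0, 0.0], [0.0, 0.0, -0.186, -0.085, -0.086, 0.0, 0.0], [0.0, -0.0, -0.151, -0.085, -0.0727, -0.0, -0.0], [0.0, -0.0, -0.098, -0.065, -0.0496, 0.0, 0.0], [0.0, 0.0, -0.045, -0.033, -0.0233, 0.0, -0.0], [0.0, 0.0, -0.008, -0.006, -0.004, 0.0, 0.0]]
```

Emit:
move_arm(
  increments=[
    [0,0,0.003,0.009,-0.0028,0,0],
    [0,0.001,0.014,0.048,-0.0153,0,0],
    [0,0.002,0.025,0.095,-0.0301,0,0],
    [0,0.003,0.029,0.125,-0.0394,0,0],
    [0,0.003,0.024,0.126,-0.0394,0,0],
    [0,0.002,0.015,0.097,-0.0301,0,0],
    [0,0.001,0.006,0.05,-0.0153,0,0],
    [0,0,0.001,0.009,-0.0028,0,0],
    [0,0,-0.01,-0.001,-0.005,0,0],
    [0,0,-0.057,-0.005,-0.0283,0,0],
    [0,0,-0.118,-0.014,-0.0582,0,0],
    [0,0,-0.164,-0.029,-0.0815,0,0],
    [0,0,-0.178,-0.047,-0.0902,0,0],
    [0,0,-0.156,-0.057,-0.0815,0,0],
    [0,0,-0.108,-0.049,-0.0582,0,0],
    [0,0,-0.051,-0.027,-0.0283,0,0],
    [0,0,-0.009,-0.005,-0.005,0,0],
  ],
)

```text
time_s: 16.65
ee_pos: [0.3774, 0.3056, 0.1514]
eef_rot: [3.142, 0.002, -2.148]
force: [0.2, 0.4, -2.7]
grip_width: 0.0138
grip_force: 50.0
```

Emit:
move_arm(
  increments=[
    [0,0,-0.009,-0.002,-0.004,0,0],
    [0,0,-0.054,-0.011,-0.0233,0,0],
    [0,0,-0.115,-0.026,-0.0496,0,0],
    [0,0,-0.167,-0.046,-0.0727,0,0],
    [0,0,-0.193,-0.068,-0.086,0,0],
    [0,0,-0.186,-0.085,-0.086,0,0],
    [0,0,-0.151,-0.085,-0.0727,0,0],
    [0,0,-0.098,-0.065,-0.0496,0,0],
    [0,0,-0.045,-0.033,-0.0233,0,0],
    [0,0,-0.008,-0.006,-0.004,0,0],
    [0,0,0,0,0,0,0],
    [0,0,0,0,0,0,0],
    [0,0,0,0,0,0,0],
  ],
)

```text
time_s: 17.95
ee_pos: [0.4226, 0.2762, 0.1621]
eef_rot: [2.671, 0.002, -2.147]
force: [-0.1, 0.4, -2.3]
grip_width: 0.0136
grip_force: 50.0
```

```bash
python3 - <<'E'
from h import *
o=ctrl.get_obs();print(o["force"].round(1),o["ee_pos"].round(4),o["eef_rot"].round(3),o["qpos"].round(2));tips2()
tips(z=.015)
E
```

```text
[-0.1  0.4 -2.3] [0.4226 0.2762 0.1621] [ 2.671e+00  2.000e-03 -2.147e+00] [ 0.31  0.4   1.56  0.36  1.49 -2.34]
wrist 0.96 [213. 164.] 585 scoop xy mm [70.  9.]
wrist 0.86 [184. 156.] 475 scoop xy mm [ 77. -14.]
wrist 0.76 [235. 172.] 463 scoop xy mm [64. 27.]
scene 0.58 [262. 301.] 59 scoop xy mm [65.  7.]
pitch -52.0 lip [0.433 0.269 0.042]
wrist 0.98 [214. 167.] 581 [0.461 0.267] tray xy 0.051 -0.132
wrist 0.95 [187. 156.] 450 [0.454 0.243] tray xy 0.071 -0.147
wrist 0.8 [235. 171.] 487 [0.47  0.284] tray xy 0.038 -0.118
scene 0.65 [257. 297.] 65 [0.469 0.284] tray xy 0.037 -0.119
scene 0.62 [262. 305.] 87 [0.473 0.264] tray xy 0.057 -0.122
```

All three tips are beyond the lip and inside the bin, and the load dropped by about 1.4 N, which matches three tips. Now I'll raise the scoop, level it and return to the tray.

```bash
python3 - <<'E'
from h import *
o=ctrl.get_obs();M=R.from_euler('xyz',o["eef_rot"]).as_matrix();P=o["ee_pos"]
b,Mb=scoop_tcp([.433,.269,.15],-33,0)
Mt=R.from_euler('xyz',[-2.7055,.005,-2.825]).as_matrix();t=np.array([.549,.4218,.0673])
rows([(P+[0,0,.07],M,7),(b,Mb,13)],o)
o2=dict(ee_pos=b,eef_rot=R.from_matrix(Mb).as_euler('xyz'))
rows([(t+[0,0,.1],Mt,20)],o2)
E
```

```text
max shift,turn 0.33 0.13040019171765047
[[0.0, -0.0, 0.015, -0.029, 0.0, 0.0, 0.0], [0.0, -0.0, 0.077, -0.151, 0.0, 0.0, 0.0], [0.0, -0.0, 0.142, -0.278, 0.0, 0.0, 0.0], [0.0, -0.0, 0.168, -0.33, 0.0, -0.0, -0.0], [0.0, -0.0, 0.142, -0.278, 0.0, 0.0, 0.0], [0.0, -0.0, 0.077, -0.151, 0.0, 0.0, 0.0], [0.0, -0.0, 0.015, -0.029, 0.0, 0.0, 0.0], [0.0, 0.0, 0.006, 0.005, 0.0037, 0.0, -0.0], [0.0, 0.0, 0.035, 0.028, 0.0222, 0.0, -0.0], [0.0, 0.0, 0.082, 0.061, 0.0506, 0.0001, -0.0001], [0.0, 0.001, 0.136, 0.091, 0.0809, 0.0001, -0.0001], [0.0, 0.001, 0.188, 0.105, 0.1069, 0.0002, -0.0001], [0.0, 0.001, 0.231, 0.098, 0.1243, 0.0002, -0.0001], [0.0, 0.001, 0.253, 0.072, 0.1304, 0.0002, -0.0001], [0.0, 0.001, 0.248, 0.037, 0.1243, 0.0002, -0.0001], [0.0, 0.001, 0.216, 0.005, 0.1069, 0.0002, -0.0001], [0.0, 0.001, 0.163, -0.014, 0.0809, 0.0001, -0.0001], [0.0, 0.0, 0.101, -0.017, 0.0506, 0.0001, -0.0001], [0.0, 0.0, 0.044, -0.01, 0.0222, 0.0, -0.0], [0.0, 0.0, 0.007, -0.002, 0.0037, 0.0, -0.0]]
max shift,turn 0.408 0.06313841936570791
[[0.0, -0.004, -0.002, 0.002, 0.0, 0.0003, 0.0007], [0.0, -0
[... 283 characters left out ...]
001, 0.0203, 0.0445], [0.0, -0.341, -0.093, 0.129, 0.0001, 0.0232, 0.0507], [0.0, -0.379, -0.082, 0.131, 0.0001, 0.0252, 0.0552], [0.0, -0.402, -0.063, 0.126, 0.0001, 0.0263, 0.0574], [0.0, -0.408, -0.04, 0.116, 0.0001, 0.0263, 0.0574], [0.0, -0.396, -0.016, 0.101, 0.0001, 0.0252, 0.0552], [0.0, -0.367, 0.006, 0.084, 0.0001, 0.0232, 0.0507], [0.0, -0.322, 0.021, 0.066, 0.0001, 0.0203, 0.0445], [0.0, -0.266, 0.029, 0.049, 0.0001, 0.0168, 0.0367], [0.0, -0.203, 0.03, 0.034, 0.0001, 0.0129, 0.0281], [0.0, -0.139, 0.025, 0.022, 0.0, 0.0088, 0.0193], [0.0, -0.08, 0.016, 0.012, 0.0, 0.0051, 0.0111], [0.0, -0.033, 0.007, 0.005, 0.0, 0.0021, 0.0046], [0.0, -0.005, 0.001, 0.001, 0.0, 0.0003, 0.0007]]
```

Emit:
move_arm(
  increments=[
    [0,0,0.015,-0.029,0,0,0],
    [0,0,0.077,-0.151,0,0,0],
    [0,0,0.142,-0.278,0,0,0],
    [0,0,0.168,-0.33,0,0,0],
    [0,0,0.142,-0.278,0,0,0],
    [0,0,0.077,-0.151,0,0,0],
    [0,0,0.015,-0.029,0,0,0],
    [0,0,0.006,0.005,0.0037,0,0],
    [0,0,0.035,0.028,0.0222,0,0],
    [0,0,0.082,0.061,0.0506,0,0],
    [0,0.001,0.136,0.091,0.0809,0,0],
    [0,0.001,0.188,0.105,0.1069,0,0],
    [0,0.001,0.231,0.098,0.1243,0,0],
    [0,0.001,0.253,0.072,0.1304,0,0],
    [0,0.001,0.248,0.037,0.1243,0,0],
    [0,0.001,0.216,0.005,0.1069,0,0],
    [0,0.001,0.163,-0.014,0.0809,0,0],
    [0,0,0.101,-0.017,0.0506,0,0],
    [0,0,0.044,-0.01,0.0222,0,0],
    [0,0,0.007,-0.002,0.0037,0,0],
  ],
)

```text
time_s: 20.65
ee_pos: [0.3468, 0.3248, 0.2136]
eef_rot: [-2.705, 0.001, -2.146]
force: [0.4, -0.5, -1.9]
grip_width: 0.0136
grip_force: 50.0
```

Emit:
move_arm(
  increments=[
    [0,-0.004,-0.002,0.002,0,0.0003,0.0007],
    [0,-0.028,-0.013,0.014,0,0.0021,0.0046],
    [0,-0.069,-0.03,0.033,0,0.0051,0.0111],
    [0,-0.121,-0.052,0.056,0,0.0088,0.0193],
    [0,-0.178,-0.072,0.08,0,0.0129,0.0281],
    [0,-0.237,-0.087,0.102,0,0.0168,0.0367],
    [0,-0.293,-0.095,0.119,0,0.0203,0.0445],
    [0,-0.341,-0.093,0.129,0,0.0232,0.0507],
    [0,-0.379,-0.082,0.131,0,0.0252,0.0552],
    [0,-0.402,-0.063,0.126,0,0.0263,0.0574],
    [0,-0.408,-0.04,0.116,0,0.0263,0.0574],
    [0,-0.396,-0.016,0.101,0,0.0252,0.0552],
    [0,-0.367,0.006,0.084,0,0.0232,0.0507],
    [0,-0.322,0.021,0.066,0,0.0203,0.0445],
    [0,-0.266,0.029,0.049,0,0.0168,0.0367],
    [0,-0.203,0.03,0.034,0,0.0129,0.0281],
    [0,-0.139,0.025,0.022,0,0.0088,0.0193],
    [0,-0.08,0.016,0.012,0,0.0051,0.0111],
    [0,-0.033,0.007,0.005,0,0.0021,0.0046],
    [0,-0.005,0.001,0.001,0,0.0003,0.0007],
  ],
)

```text
time_s: 22.65
ee_pos: [0.5491, 0.4216, 0.1671]
eef_rot: [-2.708, 0.006, -2.826]
force: [-0.1, -0.0, -1.7]
grip_width: 0.014
grip_force: 50.0
```

```bash
python3 - <<'E'
from h import *
o=ctrl.get_obs();print(o["force"].round(1),o["ee_pos"].round(4),o["eef_rot"].round(3),o["qpos"].round(2))
Mt=R.from_euler('xyz',[-2.7055,.005,-2.825]).as_matrix();t=np.array([.549,.4218,.0673])
rows([(t+[0,0,.006],Mt,11)],o)
for c in ("wrist","top","scene"):
    p=wrist()[1] if c=="wrist" else ctrl.camera(c)
    for r in ctrl.cut_out("tip_1",p)[:5]: print(c,round(r["conf"],2),np.round(r["centre"]),np.array(r["mask"]).sum(),onz(p,r["centre"][::-1],.015)[:2].round(3))
    binpose(c,p)
E
```

```text
[-0.1 -0.  -1.7] [0.5491 0.4216 0.1671] [-2.708  0.006 -2.826] [ 0.75  0.79  0.94 -0.39  1.6  -1.11]
max shift,turn 0.288 0.0003605551275463989
[[0.0, 0.0, 0.005, 0.011, 0.0, 0.0, -0.0], [0.0, 0.0, 0.03, 0.065, 0.0001, 0.0, -0.0], [0.0, 0.001, 0.067, 0.143, 0.0002, 0.0, -0.0001], [0.0, 0.002, 0.101, 0.217, 0.0003, 0.0, -0.0001], [0.0, 0.002, 0.126, 0.269, 0.0003, 0.0, -0.0002], [0.0, 0.002, 0.135, 0.288, 0.0003, 0.0, -0.0002], [0.0, 0.002, 0.126, 0.269, 0.0003, 0.0, -0.0002], [0.0, 0.001, 0.102, 0.217, 0.0003, 0.0, -0.0001], [0.0, 0.001, 0.067, 0.143, 0.0002, 0.0, -0.0001], [0.0, 0.0, 0.031, 0.065, 0.0001, 0.0, -0.0], [0.0, 0.0, 0.005, 0.011, 0.0, 0.0, -0.0]]
wrist 0.71 [171. 336.] 13597 [0.539 0.397]
wrist 0.64 [ 56. 251.] 375 [0.47  0.285]
wrist 0.59 [ 42. 236.] 492 [0.463 0.266]
wrist 0.58 [ 26. 218.] 391 [0.454 0.243]
wrist bin 0.71 5960 ctr [0.448 0.277] [[0.454, 0.192], [0.393, 0.248], [0.436, 0.343], [0.499, 0.301]]
top bin 0.68 608 ctr [0.454 0.231] [[0.49, 0.292], [0.513, 0.269], [0.439, 0.197], [0.416, 0.22]]
scene 0.63 [271. 308.] 73 [0.462 0.242]
scene 0.62 [265. 300.] 72 [0.459 0.266]
scene 0.55 [257. 295.] 70 [0.465 0.287]
scene bin 0.59 1398 ctr [0.428 0.259] [[0.435, 0.319], [0.504, 0.279], [0.436, 0.188], [0.374, 0.226]]
```

All three tips are in the bin and the bin hasn't moved. Lowering the scoop into the tray.

Emit:
move_arm(
  increments=[
    [0,0,0.005,0.011,0,0,0],
    [0,0,0.03,0.065,0,0,0],
    [0,0.001,0.067,0.143,0,0,0],
    [0,0.002,0.101,0.217,0,0,0],
    [0,0.002,0.126,0.269,0,0,0],
    [0,0.002,0.135,0.288,0,0,0],
    [0,0.002,0.126,0.269,0,0,0],
    [0,0.001,0.102,0.217,0,0,0],
    [0,0.001,0.067,0.143,0,0,0],
    [0,0,0.031,0.065,0,0,0],
    [0,0,0.005,0.011,0,0,0],
    [0,0,0,0,0,0,0],
  ],
)

```text
time_s: 24.3
ee_pos: [0.549, 0.4222, 0.0743]
eef_rot: [-2.708, 0.007, -2.826]
force: [0.7, 0.2, -1.3]
grip_width: 0.0133
grip_force: 50.0
```

Emit:
move_arm(
  increments=[
    [0,0,0.017,0.036,0,0,0],
    [0,0,0.017,0.036,0,0,0],
    [0,0,0,0,0,0,0],
  ],
)

```text
time_s: 24.6
ee_pos: [0.5488, 0.422, 0.0696]
eef_rot: [-2.708, 0.006, -2.826]
force: [-0.5, -0.6, -2.5]
grip_width: 0.0137
grip_force: 50.0
```

No contact yet, so about 2.5 mm more at a slow rate.

Emit:
move_arm(
  increments=[
    [0,0,0.008,0.018,0,0,0],
    [0,0,0.008,0.018,0,0,0],
    [0,0,0.006,0.012,0,0,0],
    [0,0,0,0,0,0,0],
  ],
)

```text
time_s: 25.0
ee_pos: [0.5489, 0.4221, 0.0675]
eef_rot: [-2.707, 0.006, -2.826]
force: [-1.1, -0.5, 3.1]
grip_width: 0.0136
grip_force: 50.0
```

Emit:
move_arm(
  increments=[
    [0.1,0,0,0,0,0,0],
    [0.25,0,0,0,0,0,0],
    [0.5,0,0,0,0,0,0],
    [0.5,0,0,0,0,0,0],
    [0.5,0,0,0,0,0,0],
    [0.5,0,0,0,0,0,0],
    [0.5,0,0,-0.2,0,0,0],
    [0.5,0,0,-0.4,0,0,0],
    [0.5,0,0,-0.5,0,0,0],
    [0.5,0,0,-0.5,0,0,0],
    [0.5,0,0,-0.5,0,0,0],
    [0.5,0,0,-0.4,0,0,0],
    [0.5,0,0,-0.2,0,0,0],
    [0.5,0,0,0,0,0,0],
  ],
)

```text
time_s: 26.4
ee_pos: [0.5305, 0.4765, 0.191]
eef_rot: [-2.709, 0.008, -2.825]
force: [-0.1, -0.3, -0.6]
grip_width: 0.0467
grip_force: 0.0
```

```bash
python3 - <<'E'
from h import *
o,p=wrist();print(o["force"].round(1),o["ee_pos"].round(3),o["time_s"])
s=ctrl.cut_out("scoop",p)[0];m=np.array(s["mask"]);ys,xs=np.nonzero(m);print("scoop",round(s["conf"],2),s["centre"],xs.min(),xs.max(),ys.min(),ys.max())
# predicted scoop, flat on the tray floor
hv=np.array([np.cos(np.radians(-71.9)),np.sin(np.radians(-71.9))]);n=np.array([-hv[1],hv[0]]);org=np.array([.5489,.4221])+hv*.062
for x,y,z in [(40,35,3),(40,-35,3),(-40,35,39),(-40,-35,39),(-86.7,18,104),(-86.7,-18,104)]: print((x,y,z),proj(p,[*(org+hv*x/1000+n*y/1000),z/1000]).round(0))
print("mask poly",cv2.approxPolyDP(max(cv2.findContours(m.astype(np.uint8),0,2)[0],key=cv2.contourArea),5,True)[:,0].tolist())
t=ctrl.cut_out("catch_tray",p)[0];print("tray",np.round(t["conf"],2),cv2.boundingRect(np.array(t["mask"]).astype(np.uint8)))
for r in ctrl.cut_out("tip_1",p)[:4]: print(round(r["conf"],2),np.round(r["centre"]),np.array(r["mask"]).sum(),onz(p,r["centre"][::-1],.015)[:2].round(3))
binpose("w",p)
E
```

```text
[-0.1 -0.3 -0.6] [0.531 0.477 0.191] 26.4
scoop 0.77 [180.1, 260.9] 221 295 141 223
(40, 35, 3) [230. 200.]
(40, -35, 3) [227. 141.]
(-40, 35, 39) [277. 217.]
(-40, -35, 39) [277. 148.]
(-86.7, 18, 104) [294. 227.]
(-86.7, -18, 104) [294. 183.]
mask poly [[221, 142], [229, 147], [232, 199], [226, 203], [294, 222], [292, 144]]
tray 0.55 (171, 118, 168, 115)
0.81 [ 48. 204.] 429 [0.461 0.269]
0.69 [ 62. 213.] 273 [0.471 0.284]
0.55 [ 34. 188.] 313 [0.453 0.247]
w bin 0.63 5650 ctr [0.441 0.271] [[0.442, 0.188], [0.385, 0.261], [0.442, 0.353], [0.506, 0.293]]
```

The scoop lies flat where predicted, the gripper is clear, and the tips are in the bin.

```bash
python3 -c "
from station import ctrl
print(ctrl.hand_in())"
```

```text
the job is handed in; nothing more can be done
None
```

The job is handed in: all three tips are in the bin, which did not move, and the scoop lies flat and released in the empty tray, finished at about 26 s of the 64 s allowed; no verdict came back.

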